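Secure the mixer carrier and set it running

TASK

Get the bench mixer going: pick up the smaller open spring clip, push it sideways into the groove of the mixer's spindle until it snaps fully home, and let go of it. Then push the selector knob in, turn it clockwise from off to the two-dot mark and let it spring back out there, and finally press the round start button and let it come back up. Leave the other things on the counter where they are.

Things in the scene. Friction and masses are not known exactly. Their poses are not given: they have to be found in the camera images.
- clip_grip (a point): smaller open spring clip: steel horseshoe, 30 mm wide, 5 mm thick, lying flat, mouth to its +x; behind it a grey upright grip tab 24 mm long (x), 14 thick (y), 46 tall from the clip's underside, both y faces free from 5 mm up. This point: middle of the tab in x and y, 26 mm above the underside; z up. Starts on the counter left or right of the mixer, about 70 g.
- clip_seat (a point): same clip: centre of its horseshoe at half thickness, 28 mm ahead (+x) of clip_grip and 23.5 mm below it; on the spindle's axis when the clip is home. Two sprung jaws reach 10 mm ahead of it; their 11.5 mm mouth must spread over the 16 mm core: about 5 to 10 N along the clip's +x.
- groove (a point): middle of the groove in the mixer's upright spindle: core 16 mm across, 9 mm high, between the flat carrier plate (124 mm across) below and the spindle's head (24 mm across, 5 thick) above. x points to the mixer's back, z up. 34 mm vials stand on the plate's rear (+x) half, 46 mm off the axis; the front is clear: bring the clip in along +x. Home, it lies on the plate.
- dial_grip (a point): push-to-turn selector, left on the mixer's sloped panel: black bar 42 mm long (x), 12 thick (y), 26 tall (z) on a 46 mm disc. Point on the axis, half-way up the bar: top 13 mm above, disc's face 12 mm below along z. z: turning axis, out of the panel, 25 degrees from vertical towards the panel's front; x: to the white pointer. Moves and turns with the knob.
- dial (a joint): selector angle, rad, growing clockwise as seen facing the panel: off (dash) 0, one dot 0.698, two dots 1.396, three dots 2.094. Starts at off. Teeth lock it at each mark (4 degrees of play either way) unless it is pushed in over 5 mm (never force it while locked); it springs out only within about 8 degrees of a mark.
- dial_push (a joint): how far the selector is pushed in, m: 0 out, 0.008 at its stop. Spring of 5 N at the start, 9 N at the stop.
- start_top (a point): centre of the top of the start button, a black 26 mm round button in a metal bezel on the right of the same sloped panel; z points out of the panel.
- start (a joint): travel of the start button, m: 0 out, 0.006 at its stop; spring-loaded, 5 N at the stop; counts as pressed from 0.004.
- spare_clip: bystander: larger open clip, 51 mm wide, with a low broad tab (26 mm thick, 34 mm tall), lying on the other side of the mixer; origin under the centre of its horseshoe
- jar: bystander: brown jar, 56 mm diameter, 75 mm tall, origin under its centre
- bottle: bystander: white bottle, 48 mm diameter, 110 mm tall, origin under its centre
- carton: bystander: paper carton 50 x 90 x 60 mm, origin under its centre
- dish: bystander: white dish, 56 mm diameter, 22 mm tall, origin under its centre
- spatula: bystander: steel spatula 160 mm long, lying on the counter

How it is judged (in metres and radians):
On the way, in this order (a step that is already met when the one before it is completed fails the run):
1. the clip has snapped home in the groove and been let go (horizontal distance between clip_seat and groove below 0.003 m and z of clip_seat in the frame of groove between -0.0045 and 0.0045 m and contact force between the fingers and clip below 0.05 N), for 0.2 s.
2. the selector is pushed in (value of joint dial_push above 0.005 m), for 0.05 s.
3. the selector stands at the two-dot mark and has sprung back out (value of joint dial between 1.29 and 1.5 rad and value of joint dial_push below 0.0015 m), for 0.2 s.
4. the start button is pressed (value of joint start above 0.004 m), for 0.05 s.
At the end, for the whole second after the job is handed in: the clip's centre is within 3 mm of the spindle's axis and within 4.5 mm of the groove's mid-height; the selector stands at the two-dot mark (1.29 to 1.50 rad) and is out (under 1.5 mm in); the start button is up again (under 1.5 mm in) (all of step 3 and horizontal distance between clip_seat and groove below 0.003 m and z of clip_seat in the frame of groove between -0.0045 and 0.0045 m and value of joint start below 0.0015 m); the robot touches nothing.
It fails at once if a bystander was moved more than 40 mm (distance of any of spare_clip, jar, bottle, carton, dish, spatula from where it was at the start of the episode above 0.04 m).
It fails at once if the start button was pressed before the selector had left off (value of joint start above 0.004 m and value of joint dial below 0.35 rad).
It fails at once if the selector was forced against its lock without being pushed in ((value of joint dial between 0.125 and 0.573 rad and value of joint dial_push below 0.003 m) or (value of joint dial between 0.823 and 1.271 rad and value of joint dial_push below 0.003 m) or (value of joint dial between 1.521 and 1.969 rad and value of joint dial_push below 0.003 m)).
It also fails if it takes over 64 s, if anything falls off the work surface, if the arm or the gripper's body presses on something with over 40 N, if the wrist force passes 120 N, or if a joint passes its speed limit or range.

ROBOT

A 7-joint arm with a two-finger parallel gripper is mounted at the origin on the work surface. World frame = base frame: x ahead of the robot, y to its left, z up, the work surface at z = 0. Lengths are in mm, angles in rad, forces in N, time in s.
With the tool pointing down it reaches from about 400 to 875 mm from the base axis. Payload 19.3 kg.
Tool frame: the origin (TCP) lies between the finger pads; the fingertips stand 8 mm ahead of it and the grasp point (between the pads) lies 11 mm behind it; x points along the fingers, y is the direction in which the jaws open and shut, and the axes are right-handed (so a half turn about x gives the same grasp; the last joint's range is limited). The gripper opens to 85 mm and grips with 20 to 120 N. Pads are 22 mm wide; open, the fingers measure 114 mm over their backs; the gripper's body (76 mm by 85 mm) begins 54 mm behind the grasp point. The pads swing forward as they close: fully open they stand 13 mm farther back than shut.
Start: joints at [1.211, 0.521, -0.036, 1.599, 0.021, 1.021, -0.113], TCP at [178.572, -598.938, 239.291] pointing down, gripper open.
Joint ranges: [-2.91, 2.91], [-0.3, 2.13], [-1.5, 1.42], [0.17, 2.43], [-1.26, 4.41], [0.16, 1.93], [-2.52, 2.52]. Speed limits (rad/s): [1.89, 1.89, 2.39, 2.39, 3.01, 3.01, 3.01].

INTERFACE

Orientations are given as a rotation vector (axis times angle).
In Python, from plant import telemetry, snapshot, bot gives the robot as it stands.
- The arm moves only by the shell command python3 -m jog 'ROWS' [FORCE]. ROWS is JSON, a list that holds one entry, the list of rows, each a list of 5 numbers: the finger opening in mm, from 0 to 85.4, then the shift along the world's x, y, z in units of 30 mm (1.0 is 30 mm), then the turn about the world's z in units of 5 degrees (1.0 is 5 degrees). A call has 1 to 5 rows; each row shifts and turns the pose as measured when the row begins; what a row does not reach is not made up. A row lasts 1/12 s, in which the tool goes at most 41.7 mm and 7.16 degrees, less where a joint would pass 70% of its speed; a pose out of reach is approached as far as the arm can. A call is refused whole if a number of a shift passes 1 or a number of a turn 1, either way. A call with a gripper value outside its range is refused whole. The fingers move at their own pace and stop on an object; FORCE is the grip in N (left out, the last holds). Time passes only in rows, so rows that do not move let the fingers close. It gives the time, the measured TCP pose, the force and the opening at its end, in the units of the state.
- telemetry.state(): the state, without advancing time (a new reading comes with each control period).
- snapshot(name): name is "scene" or "top" or "wrist"; returns a dict with "frame" (480x640x3 uint8, red, green, blue), "depth" (480x640 float32, mm along the optical axis (not along the pixel's ray), 0 where there is no reading), "mtx" (3x3 intrinsics, pixels), "rvec" (rotation vector, rad) and "tvec" (3), from world to camera coordinates, as OpenCV has them. Camera axes: x right, y down, z forward; pixel columns grow to the right and rows downward; lengths in mm; the calibration is good to about 2 mm. A picture is of the moment at which its call begins.
- bot.close_job(): hands the job in, once; it reports no verdict.
The state is a dict: "clock": time; "joint_pos": joint angles; "qvel": joint speeds; "tau": joint torques, N m; "tcp_pos": TCP position; "tool_rot": TCP orientation; "ft_force": force on the tool from outside, world axes, zero at the start; "ft_torque": the same for the moment, N m; "finger_gap": finger opening in mm.
Only numpy, scipy, OpenCV 4.12 (cv2) and the standard library are available. Lean on these libraries where they do the work, as an engineer would, in place of code of your own. Each camera call takes 0.05 s, during which the arm holds its last target. There are 200 camera calls.

## Working session

There is one attempt and no reset: what is moved stays moved. The work goes in short steps, Python scripts to look and compute and a shell command to move; the robot and the scene stay as the last step left them, time stands still between calls to the robot, and variables do not carry over. Pictures are saved under pics/ and viewed, about 8 in all and at most 12, crops included, and the job is handed in when it is done.

```bash
ls && mkdir -p pics
cat > h.py <<'E'
import numpy as np, cv2, pickle
from plant import telemetry, snapshot, bot
def shot(n, f):
    s=snapshot(n); pickle.dump(s,open(f'pics/{f}.pkl','wb'))
    cv2.imwrite(f'pics/{f}.png',s['frame'][:,:,::-1]); return s
def load(f): return pickle.load(open(f'pics/{f}.pkl','rb'))
def pts(s):
    "world point of every pixel from depth"
    R=cv2.Rodrigues(np.array(s['rvec'],float))[0]; t=np.array(s['tvec'],float).ravel()
    v,u=np.mgrid[:480,:640]; K=np.array(s['mtx'])
    c=np.stack([(u-K[0,2])/K[0,0],(v-K[1,2])/K[1,1],np.ones_like(u,float)],-1)*s['depth'][...,None]
    return (c-t)@R
def ray(s,u,v,z):
    R=cv2.Rodrigues(np.array(s['rvec'],float))[0]; t=np.array(s['tvec'],float).ravel(); K=np.array(s['mtx'])
    d=R.T@np.linalg.solve(K,[u,v,1]); o=-R.T@t; return o+d*(z-o[2])/d[2]
E
python3 - <<'E'
from h import *
for n in ('top','scene'):
    s=shot(n,n+'0')
    R=cv2.Rodrigues(np.array(s['rvec'],float))[0]; print(n,(-R.T@np.array(s['tvec']).ravel()).round(), R[2].round(2), s['mtx'][0][0])
print(telemetry.state())
E
```

```text
pics
top [ 4.190e+02 -1.000e+00  1.303e+03] [ 0.12 -0.02 -0.99] 538.3606029081526
scene [978. 689. 722.] [-0.41 -0.67 -0.62] 455.1996052416233
{'clock': 0.1, 'joint_pos': array([ 1.21081438,  0.52195749, -0.03632089,  1.59990629,  0.02118896,
        1.02111217, -0.11278319]), 'qvel': array([-3.73471420e-04, -2.46010630e-03,  6.91796108e-05, -1.07468975e-03,
       -4.39654669e-04,  1.07951958e-03, -5.32027741e-04]), 'tau': array([ 2.87060517e-03, -9.28488350e+01,  1.98344730e+00, -3.70537019e+01,
        1.80911121e-02,  5.28284290e-03,  4.91892308e-05]), 'tcp_pos': array([ 178.47923523, -598.68583922,  238.7974497 ]), 'tool_rot': array([ 2.06604139,  0.30250824, -2.06647199]), 'ft_force': array([ 0.60965557, -0.01569275, -0.32146034]), 'ft_torque': array([-0.00348814, -0.00712627,  0.038909  ]), 'finger_gap': 85.67134964808326}
```

View pics/top0.png

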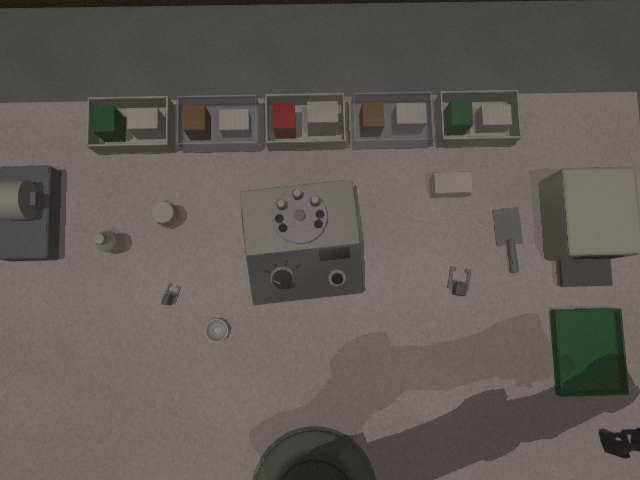

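View pics/scene0.png

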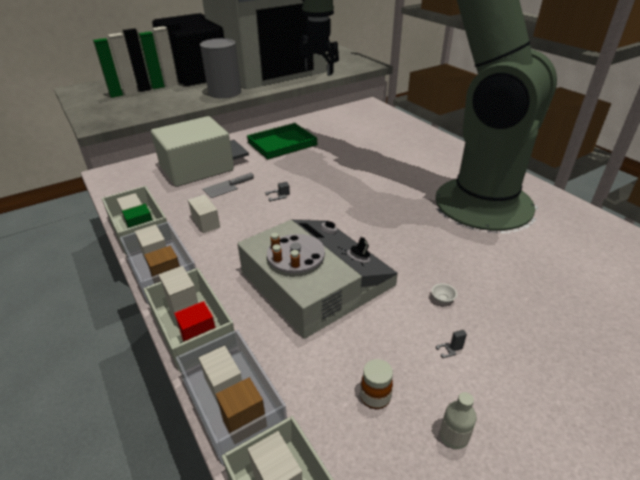

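The small clip is at about (171,294) in the top view, with its mouth pointing up and slightly right. The larger spare is at (459,281). The mixer's spindle is at (299,214), the dial at (282,278) and the start button at (337,278).

Run:
```python
from h import *
s=load('top0'); P=pts(s); f=s['frame']
print('counter z',np.median(P[330:400,120:160,2]))
for n,(u,v) in dict(clip=(171,294),spin=(299,214),dial=(282,278),start=(337,278),plate=(300,236),panel=(310,290),top=(260,232)).items():
    print(n,P[v,u].round(1), 'patch max z',P[v-15:v+15,u-15:u+15,2].max().round(1))
# clip tab
w=P[275:312,155:188]; m=w[...,2]>25
print('tab',w[m].mean(0),w[m].min(0),w[m].max(0),m.sum())
m=(w[...,2]>2.5)&(w[...,2]<12); print('shoe n',m.sum(),w[m].mean(0))
# panel plane
a=P[265:298,252:362].reshape(-1,3); 
q=P[282:296,300:325].reshape(-1,3); c=q.mean(0); n=np.linalg.svd(q-c)[2][2]; n*=np.sign(n[2]); print('panel',c,n,np.degrees(np.arccos(n[2])),np.degrees(np.arctan2(n[1],n[0])))
# mixer top edges
m=((P[...,2]>P[232,260,2]-6)&(P[...,2]<P[232,260,2]+6)).astype(np.uint8); m[:, :230]=0;m[:,370:]=0;m[:170]=0;m[320:]=0
k=P[m>0][:,:2].astype(np.float32); print(cv2.minAreaRect(k))
im=np.hstack([cv2.resize(f[270:320,145:195],(400,400),interpolation=cv2.INTER_CUBIC),cv2.resize(f[180:305,240:365],(400,400),interpolation=cv2.INTER_CUBIC)])
im=np.clip(im.astype(float)*1.7,0,255).astype(np.uint8)
cv2.imwrite('pics/crop1.png',im[:,:,::-1])
```

```text
counter z -1.500012145669799
clip [462.  328.1   4.6] patch max z 48.7
spin [627.9  16.7 124. ] patch max z 1302.8
dial [489.1  58.6  86.4] patch max z 1302.8
start [486.3 -65.8  80.8] patch max z 1302.8
plate [580.1  15.7 113.3] patch max z 1302.8
panel [461.8  -4.   48.8] patch max z 1302.8
top [594.7 106.7  88.3] patch max z 1302.8
tab [448.96782925 326.83173346  57.17839284] [419.02836606  -0.64476594  26.10094991] [ 461.18351438  342.18774584 1302.8064012 ] 83
shoe n 163 [464.30320572 325.29967234   4.27148017]
panel [465.12256542  -8.7142917   49.01435738] [-0.43256553 -0.02713161  0.90119417] 25.68451742970129 -176.410964421123
((587.1829223632812, 13.165634155273438), (231.27828979492188, 264.0643005371094), 5.189155578613281)
```

View pics/crop1.png

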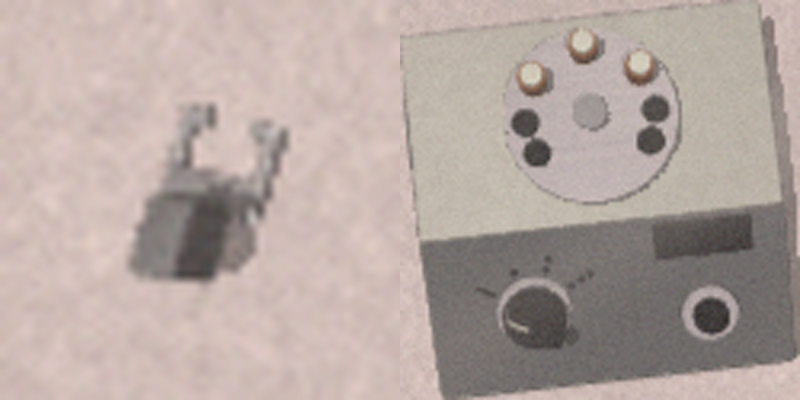

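```bash
cat >> h.py <<'E'
def st():
    s=telemetry.state(); R=cv2.Rodrigues(np.array(s['tool_rot'],float))[0]
    print('t %.2f'%s['clock'],'tcp',s['tcp_pos'].round(1),'tooly_yaw %.1f'%np.degrees(np.arctan2(R[1,1],R[0,1])),'toolx',R[:,0].round(3),'gap %.1f'%s['finger_gap'],'q',s['joint_pos'].round(2),'F',np.array(s['ft_force']).round(1))
    return s
E
python3 -c "
from h import *
st()
s=load('top0');P=pts(s)
w=P[180:260,260:340];z=w[...,2]; m=(z>130)&(z<200); print('vials',z[m].max() if m.any() else None, w[m].mean(0) if m.any() else 0)
w=P[263:298,262:300]; print('dial max z',w[...,2].max(), w.reshape(-1,3)[w[...,2].argmax()])
"
python3 -m jog '[[[85,1,0,0,0],[85,1,0,0,0],[85,1,0,0,0],[85,1,0,0,0],[85,1,0,0,0]]]' 40
python3 -m jog '[[[85,1,1,0,0],[85,1,1,0,0],[85,1,1,0,0],[85,1,1,0,0],[85,1,1,0,0]]]'
python3 -c "
from h import *
st()"
```

```text
t 0.10 tcp [ 178.5 -598.7  238.8] tooly_yaw -73.4 toolx [-0.     0.001 -1.   ] gap 85.7 q [ 1.21  0.52 -0.04  1.6   0.02  1.02 -0.11] F [ 0.6 -0.  -0.3]
vials 150.42682794783923 [658.80697618  19.75657035 140.7711826 ]
dial max z 1302.8064012010036 [ 4.19028366e+02 -6.44765941e-01  1.30280640e+03]
clock: 0.52
tcp_pos: [324.7, -599.5, 237.9]
tool_rot: [2.069, 0.293, -2.079]
ft_force: [-0.5, -0.7, -0.3]
finger_gap: 85.2
clock: 0.93
tcp_pos: [472.9, -452.9, 234.5]
tool_rot: [2.069, 0.289, -2.087]
ft_force: [0.7, -0.9, -0.8]
finger_gap: 85.1
t 0.93 tcp [ 472.9 -452.9  234.5] tooly_yaw -74.4 toolx [-0.009  0.003 -1.   ] gap 85.1 q [ 0.71  0.58 -0.06  1.51  0.04  1.06 -0.66] F [ 0.7 -0.9 -0.8]
```

```bash
python3 -m jog '[[[85,0,1,0,1],[85,0,1,0,1],[85,0,1,0,1],[85,0,1,0,1],[85,0,1,0,1]]]' >/dev/null
python3 -m jog '[[[85,0,1,0,1],[85,0,1,0,1],[85,0,1,0,1],[85,0,1,0,1],[85,0,1,0,1]]]' >/dev/null
python3 -m jog '[[[85,0,1,0,1],[85,0,1,0,1],[85,0,1,0,1],[85,0,1,0,1],[85,0,1,0,1]]]' >/dev/null
python3 -m jog '[[[85,0,1,0,1],[85,0,1,0,1],[85,0,1,0,1],[85,0,1,0,1],[85,0,1,0,1]]]' >/dev/null
python3 -m jog '[[[85,0,1,0,1],[85,0,1,0,1],[85,0,1,0,1],[85,0,1,0,1],[85,0,1,0,1]]]' >/dev/null
python3 -c "
from h import *
st()"
```

```text
t 3.02 tcp [471.3 336.7 229.6] tooly_yaw 57.0 toolx [ 0.001 -0.016 -1.   ] gap 85.0 q [-0.21  0.56 -0.75  1.7   0.44  1.07 -0.11] F [ 0.5 -0.3  0.4]
```

```bash
python3 -m jog '[[[85,-0.3,-0.3,0,1],[85,-0.3,0,0,1],[85,0,0,0,1],[85,0,0,0,0.6],[85,0,0,0,0]]]' >/dev/null
python3 -c "
from h import *
st(); s=shot('wrist','w1')
P=pts(s); R=cv2.Rodrigues(np.array(s['rvec'],float))[0]; print((-R.T@np.array(s['tvec']).ravel()).round(), R[2].round(2))
"
```

```text
t 3.43 tcp [448.9 335.9 227.7] tooly_yaw 76.8 toolx [ 0.001 -0.013 -1.   ] gap 84.8 q [-0.16  0.56 -0.85  1.75  0.48  1.07  0.16] F [-0.2 -1.3 -0.5]
[382. 353. 362.] [ 0.26 -0.07 -0.96]
```

View pics/w1.png

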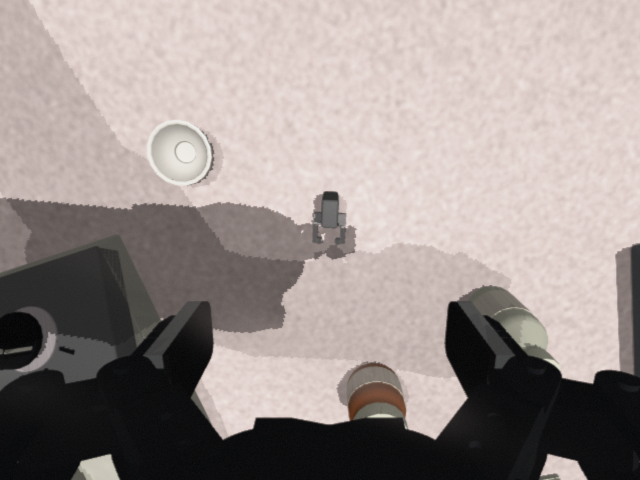

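The wrist view shows the clip at about (330,215) with its mouth pointing down the image (+x). It's almost square to the fingers.

```bash
cat >> h.py <<'E'
def clip(s,u,v,r=35,z0=0,ax=None):
    P=pts(s)[v-r:v+r,u-r:u+r].reshape(-1,3); P=P[P[:,0]!=0]
    t=P[(P[:,2]>z0+40)&(P[:,2]<z0+56)]; a=P[(P[:,2]>z0+12)&(P[:,2]<z0+56)]; h=P[(P[:,2]>z0+2.5)&(P[:,2]<z0+8)]
    for n,k in(('top',t),('tab',a),('shoe',h)):
        if len(k)>5: print(n,len(k),k.mean(0).round(1),np.ptp(k,axis=0).round(1),cv2.minAreaRect(k[:,:2].astype(np.float32)))
E
python3 -c "
from h import *
s=load('w1'); P=pts(s); print('counter',np.median(P[60:110,300:400,2])); clip(s,330,215)
# prongs by colour-free: rows 230-245
for (u,v) in((318,236),(342,236),(330,195),(330,225)): print(u,v,P[v,u].round(1))
"
```

```text
counter -0.010119212540621775
top 495 [447.9 334.2  45.6] [25.2 18.3  7.9] ((448.3096618652344, 334.298828125), (13.933880805969238, 23.716232299804688), 76.53144073486328)
tab 585 [446.3 334.7  42.7] [25.4 18.4 35.1] ((448.3826599121094, 334.2161865234375), (14.049099922180176, 23.792295455932617), 75.28943634033203)
shoe 445 [469.1 328.3   4.6] [52.  36.   5.3] ((460.96661376953125, 330.55914306640625), (30.274141311645508, 49.875144958496094), 74.03315734863281)
318 236 [476.6 316.1   0.9]
342 236 [480.9 338.4   4.1]
330 195 [437.1 337.2  24.6]
330 225 [457.8 332.6  46.6]
```

```bash
python3 -m jog '[[[45,0,-0.05,-1,-0.3],[45,0,0,-1,0],[45,0,0,-1,0],[45,0,0,-1,0],[45,0,0,-1,0]]]' 
python3 -m jog '[[[45,0,0,-0.7,0],[45,0,0,-0.5,0],[45,0,0,-0.2,0],[45,0,0,0,0]]]' >/dev/null
python3 -c "
from h import *
st()"
```

```text
clock: 3.9
tcp_pos: [452.2, 335.1, 77.9]
tool_rot: [0.213, 1.55, -0.222]
ft_force: [0.7, 0.8, 0.1]
finger_gap: 44.9
t 4.23 tcp [450.3 332.2  27.7] tooly_yaw 73.5 toolx [ 0.003 -0.013 -1.   ] gap 45.1 q [-0.3   0.81 -0.64  1.88  0.74  0.71 -0.1 ] F [ 0.4 -0.1  1. ]
```

```bash
python3 -m jog '[[[45,-0.07,0.07,-0.25,0.3],[45,0,0,-0.15,0],[45,0,0,0,0]]]' 
python3 -c "
from h import *
st()"
```

```text
clock: 4.48
tcp_pos: [449.0, 335.0, 16.5]
tool_rot: [0.196, 1.555, -0.214]
ft_force: [-0.1, -0.3, -0.0]
finger_gap: 45.2
t 4.48 tcp [449.  335.   16.5] tooly_yaw 75.0 toolx [ 0.005 -0.012 -1.   ] gap 45.2 q [-0.31  0.83 -0.63  1.88  0.77  0.7  -0.1 ] F [-0.1 -0.3 -0. ]
```

```bash
python3 -m jog '[[[5,0,0,0,0],[5,0,0,0,0],[5,0,0,0,0],[5,0,0,0,0],[5,0,0,0,0]]]' 60
python3 -c "
from h import *
st()"
python3 -m jog '[[[5,0,0,0.5,0],[5,0,0,1,0],[5,0,0,1,0],[5,0,0,1,0],[5,0,0,1,0]]]' >/dev/null
python3 -m jog '[[[5,0,-0.5,1,1],[5,0,-1,1,1],[5,0,-1,0,1],[5,0,-1,0,1],[5,0,-1,0,0]]]' >/dev/null
python3 -c "
from h import *
st(); s=shot('wrist','w2'); st()"
```

```text
clock: 4.9
tcp_pos: [450.2, 335.7, 18.8]
tool_rot: [0.199, 1.552, -0.213]
ft_force: [-0.9, -0.1, -0.5]
finger_gap: 13.2
t 4.90 tcp [450.2 335.7  18.8] tooly_yaw 74.9 toolx [ 0.008 -0.01  -1.   ] gap 13.2 q [-0.31  0.83 -0.63  1.88  0.76  0.7  -0.1 ] F [-0.9 -0.1 -0.5]
t 5.73 tcp [443.9 203.4 231.6] tooly_yaw 96.7 toolx [ 0.014 -0.007 -1.   ] gap 13.1 q [ 0.19  0.46 -0.98  1.93  0.47  0.99  0.68] F [ 1.   0.1 -1.3]
t 5.78 tcp [444.3 197.1 230.9] tooly_yaw 96.2 toolx [ 0.013 -0.011 -1.   ] gap 13.4 q [ 0.2   0.46 -0.98  1.94  0.47  0.99  0.68] F [ 6.3 -4.4  0.9]
```

View pics/w2.png

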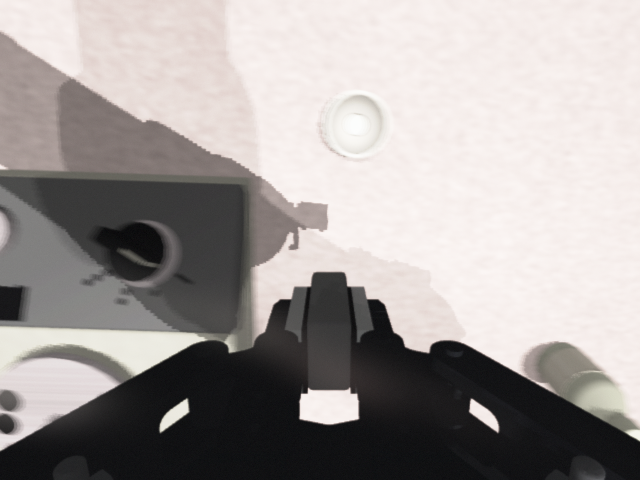

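The clip is in the jaws, gap 13.2. Next I move so the plate, dial and button are all in the wrist view.

```bash
python3 -m jog '[[[5,1,-0.3,0.3,0],[5,1,-0.3,0.3,0],[5,1,-0.3,0.3,0],[5,0.7,-0.3,0,0],[5,0.2,0,0,0]]]' >/dev/null
python3 -m jog '[[[5,0,0,0,0],[5,0,0,0,0],[5,0,0,0,0]]]' >/dev/null
python3 -c "
from h import *
st(); s=shot('wrist','w3'); st()
P=pts(s); print(P[::80,::80,2].round())
"
```

```text
t 6.45 tcp [562.4 154.  267.1] tooly_yaw 96.0 toolx [ 0.016 -0.015 -1.   ] gap 13.1 q [ 0.25  0.56 -0.93  1.66  0.51  1.17  0.87] F [ 0.3 -0.4 -1. ]
t 6.50 tcp [562.3 154.2 267.2] tooly_yaw 96.1 toolx [ 0.016 -0.015 -1.   ] gap 13.7 q [ 0.25  0.56 -0.93  1.66  0.51  1.17  0.87] F [-1.1  0.4 -0.9]
[[ -2.   2.   0.   0.  -0.  -0.   1.  -0.]
 [  0.  75.  54.  74.  54.  -0.   2.   1.]
 [ 85.  86.  83.  84.  82.   2.  -1.  -1.]
 [ -1.  91. 111.  91.  61.  -2.   0.   1.]
 [  0. 144. 111.  91. 292.   0.  45.   2.]
 [ 55.  15. 328. 335.   4. 335. 324. 328.]]
```

View pics/w3.png

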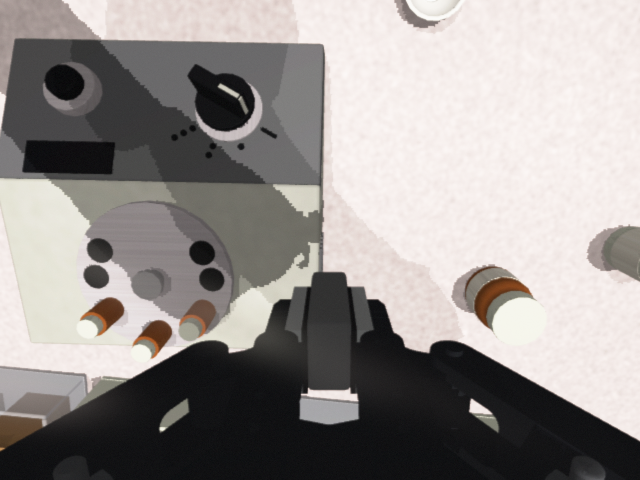

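All in view: spindle head at about (148,283), dial bar at about (222,95), start button at about (65,82). The front is clear, and the held clip's tab is at about (330,330).

```bash
python3 -c "
from h import *
s=load('w3'); P=pts(s); f=s['frame'].astype(int)
def reg(u0,u1,v0,v1,z0,z1):
    w=P[v0:v1,u0:u1].reshape(-1,3); return w[(w[:,2]>z0)&(w[:,2]<z1)&(w[:,0]!=0)]
pl=reg(60,250,190,345,106,115); print('plate z',np.median(pl[:,2])); print('enc',cv2.minEnclosingCircle(pl[:,:2].astype(np.float32)))
# front arc fit
h=cv2.convexHull(pl[:,:2].astype(np.float32))[:,0]; h=h[h[:,0]<610]
A=np.c_[2*h,np.ones(len(h))]; x=np.linalg.lstsq(A,(h**2).sum(1),rcond=None)[0]; print('fit',x[:2],np.sqrt(x[2]+x[0]**2+x[1]**2),len(h))
hd=reg(125,172,262,305,119,135); print('head',len(hd),hd.mean(0),np.median(hd[:,2]),cv2.minEnclosingCircle(hd[:,:2].astype(np.float32)))
top=reg(0,325,185,345,87,95); print('top z',np.median(top[:,2]))
# panel
q=np.r_[reg(130,180,60,120,20,95),reg(270,315,60,170,20,95)]; 
for i in range(4):
    c=q.mean(0); n=np.linalg.svd(q-c)[2][2]; n*=np.sign(n[2]); q=q[abs((q-c)@n)<2]
print('panel',len(q),c,n,np.degrees(np.arccos(n[2])),'yaw',np.degrees(np.arctan2(-n[1],-n[0])))
# dial: height above panel
def above(u0,u1,v0,v1,a,b):
    w=P[v0:v1,u0:u1].reshape(-1,3); d=(w-c)@n; k=(d>a)&(d<b)&(w[:,0]!=0); return w[k],d[k]
w,d=above(180,270,55,145,2,60); print('dial hist',np.histogram(d,bins=range(2,48,2)))
w2,d2=above(30,110,50,125,1,40); print('start hist',np.histogram(d2,bins=range(1,40,2)))
# side edge yaw: boundary right side of top z=91
R=cv2.minAreaRect(top[:,:2].astype(np.float32)); print('toprect',R)
# clip tab
t=reg(305,355,272,390,150,300); print('tab z',np.percentile(t[:,2],[1,25,50,75,99]))
"
```

```text
plate z 111.20368612079682
enc ((625.78466796875, 18.116666793823242), 62.34846878051758)
fit [626.24473757  18.54300592] 62.00921724448962 25
head 770 [625.25985224  19.11402808 124.84020992] 125.01116412038257 ((625.950927734375, 18.13854217529297), 12.280472755432129)
top z 91.08085299701477
panel 7888 [487.48108631  70.01754325  63.74871417] [-0.42138784 -0.03684793  0.90613162] 25.023872592298297 yaw 4.997473004545218
dial hist (array([423,   2,   0,   4,  45,  61, 710, 702,  55,  52,  56,  59,  47,
        63,  62,  63,  58,  64, 158, 740,  61,   0]), array([ 2,  4,  6,  8, 10, 12, 14, 16, 18, 20, 22, 24, 26, 28, 30, 32, 34,
       36, 38, 40, 42, 44, 46]))
start hist (array([310,  84,  99,  92, 184, 822, 127,  65,  75, 169, 636,  32,   0,
         0,   0,   0,   0,   0,   0]), array([ 1,  3,  5,  7,  9, 11, 13, 15, 17, 19, 21, 23, 25, 27, 29, 31, 33,
       35, 37, 39]))
toprect ((626.8919677734375, 18.55084228515625), (144.55284118652344, 261.82037353515625), 6.160027027130127)
tab z [253.28972326 280.75917262 294.38051398 295.24565006 296.87309067]
```

```bash
python3 -c "
from h import *
s=load('w3'); P=pts(s)
w=P[270:420,300:360].reshape(-1,3); t=w[(w[:,2]>291.5)&(w[:,2]<300)]
print('tabtop',len(t),t[:,2].mean(),cv2.minAreaRect(t[:,:2].astype(np.float32)), t.mean(0))
w,P0=0,0
c=np.array([487.48,70.02,63.75]); n=np.array([-.42139,-.03685,.90613])
d=(P-c)@n
def blob(u0,u1,v0,v1,a,b):
    W=P[v0:v1,u0:u1].reshape(-1,3); D=d[v0:v1,u0:u1].ravel(); k=(D>a)&(D<b); W=W[k]
    # panel coords: l = y-like horizontal, u = l x n
    l=np.array([-np.sin(np.radians(5.3)),np.cos(np.radians(5.3)),0]); l-=n*(l@n); l/=np.linalg.norm(l); u=np.cross(l,n)
    q=np.c_[W@u,W@l].astype(np.float32); r=cv2.minAreaRect(q); e=cv2.minEnclosingCircle(q)
    h=np.median(D[k]); f=lambda p: (p[0]*u+p[1]*l+n*(c@n+h)).round(1)
    print(len(W),'h',h.round(1),'rect',r,'->',f(r[0]),'circ',e[1],'->',f(e[0]))
print('disc'); blob(180,270,55,145,13,18)
print('bartop'); blob(180,270,55,145,38.5,44)
print('start top'); blob(30,110,50,125,19,24)
print('bezel'); blob(30,110,50,125,9,13.5)
"
```

```text
tabtop 4053 295.1922613762378 ((561.3026123046875, 154.40562438964844), (24.532297134399414, 18.10820960998535), 6.741799354553223) [560.19392198 154.0190602  295.19226138]
disc
1442 h 16.0 rect ((478.4400939941406, 17.638505935668945), (43.0384407043457, 45.263389587402344), 45.062286376953125) -> [486.6  62.6  80.7] circ 23.095273971557617 -> [485.7  61.6  80.2]
bartop
940 h 40.9 rect ((477.3650207519531, 16.671403884887695), (43.444435119628906, 12.623629570007324), 59.584434509277344) -> [475.3  60.6 102.8] circ 21.723621368408203 -> [476.   60.2 103.2]
start top
837 h 21.7 rect ((464.5735168457031, -108.17410278320312), (26.133399963378906, 24.150224685668945), 70.64240264892578) -> [483.2 -64.1  80.3] circ 13.305598258972168 -> [483.1 -63.9  80.2]
bezel
1071 h 11.9 rect ((465.25543212890625, -106.91290283203125), (39.43941879272461, 40.854549407958984), 56.79166030883789) -> [487.9 -62.4  71.6] circ 21.610227584838867 -> [487.1 -63.5  71.2]
```

```bash
python3 -m jog '[[[5,-0.1,-0.95,0,-0.15],[5,0,-0.95,0,0],[5,0,-0.95,0,0],[5,0,-0.95,0,0],[5,0,-0.8,0,0]]]' >/dev/null
python3 -m jog '[[[5,0,0,-1,0],[5,0,0,-1,0],[5,0,0,-1,0],[5,0,0,-0.8,0],[5,0,0,0,0]]]' >/dev/null
python3 -c "
from h import *
st()"
```

```text
t 7.33 tcp [550.2  16.1 153. ] tooly_yaw 96.0 toolx [ 0.018 -0.017 -1.   ] gap 13.5 q [ 0.45  0.64 -0.85  1.86  0.63  0.91  0.97] F [-0.9 -0.7 -1.1]
```

```bash
python3 -m jog '[[[5,0.1,-0.15,-0.4,-0.13],[5,0,0,-0.3,0],[5,0,0,0,0],[5,0,0,0,0]]]' >/dev/null
python3 -c "
from h import *
st()"
```

```text
t 7.67 tcp [553.6  12.8 133.3] tooly_yaw 95.4 toolx [ 0.02  -0.017 -1.   ] gap 13.4 q [ 0.44  0.67 -0.82  1.87  0.66  0.88  0.95] F [-0.5 -0.   0.6]
```

```bash
python3 -m jog '[[[5,0.3,-0.02,-0.06,0],[5,0.3,0.03,0,0],[5,0,0,0,0],[5,0,0,0,0]]]' >/dev/null
python3 -c "
from h import *
st(); s=shot('scene','s2'); t=shot('top','t2')
P=pts(t); 
a=cv2.resize(s['frame'][210:300,225:345],(720,540),interpolation=cv2.INTER_CUBIC)
cv2.imwrite('pics/c2.png',a[:,:,::-1])
"
```

```text
t 8.00 tcp [575.   13.5 134.1] tooly_yaw 95.4 toolx [ 0.024 -0.017 -1.   ] gap 13.2 q [ 0.42  0.69 -0.82  1.82  0.66  0.91  0.96] F [ 0.4 -0.6 -1.2]
```

View pics/c2.png

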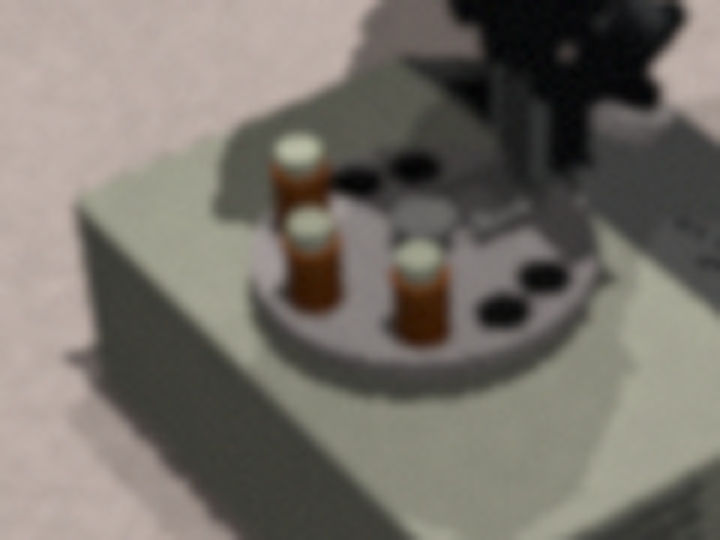

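```bash
python3 -m jog '[[[5,-0.03,0,-0.12,0],[5,0,0,0,0],[5,0,0,0,0]]]' >/dev/null
python3 -c "
from h import *
st()"
```

```text
t 8.35 tcp [573.3  13.4 130.3] tooly_yaw 95.4 toolx [ 0.024 -0.017 -1.   ] gap 13.2 q [ 0.42  0.69 -0.81  1.82  0.67  0.9   0.96] F [-0.1  0.2 -0.1]
```

```bash
python3 -m jog '[[[5,0.25,0.023,0,0],[5,0.25,0.023,-0.01,0],[5,0,0,0,0]]]'
python3 -m jog '[[[5,0.25,0.023,-0.01,0],[5,0,0,0,0]]]'
```

```text
clock: 8.6
tcp_pos: [588.5, 14.8, 129.7]
tool_rot: [-0.088, 1.549, 0.059]
ft_force: [-1.9, 1.2, 1.2]
finger_gap: 13.1
clock: 8.77
tcp_pos: [596.7, 15.9, 129.5]
tool_rot: [-0.088, 1.549, 0.059]
ft_force: [5.1, 0.9, -1.0]
finger_gap: 13.3
```

```bash
python3 -m jog '[[[5,0.15,0.012,0,0],[5,0.15,0.01,0,0]]]'
python3 -m jog '[[[5,0.2,0.02,0,0],[5,0.2,0.02,0,0]]]'
python3 -c "
from h import *
st()"
```

```text
clock: 8.93
tcp_pos: [603.0, 16.3, 129.3]
tool_rot: [-0.09, 1.556, 0.058]
ft_force: [-42.0, -6.1, 42.3]
finger_gap: 13.4
clock: 9.1
tcp_pos: [607.5, 17.0, 129.1]
tool_rot: [-0.094, 1.573, 0.055]
ft_force: [-45.5, -5.4, 41.6]
finger_gap: 12.8
t 9.10 tcp [607.5  17.  129.1] tooly_yaw 95.5 toolx [-0.002 -0.025 -1.   ] gap 12.8 q [ 0.38  0.75 -0.8   1.71  0.66  0.98  0.99] F [-45.5  -5.4  41.6]
```

```bash
python3 -m jog '[[[5,-0.15,-0.01,0,0],[5,0,0,0,0]]]'
python3 -m jog '[[[5,-0.08,-0.01,0,0],[5,0,0,0,0]]]'
python3 -c "
from h import *
st()"
```

```text
clock: 9.27
tcp_pos: [603.2, 16.9, 129.7]
tool_rot: [-0.095, 1.574, 0.055]
ft_force: [0.6, -0.5, 0.1]
finger_gap: 13.5
clock: 9.43
tcp_pos: [602.1, 16.6, 130.0]
tool_rot: [-0.095, 1.572, 0.055]
ft_force: [0.4, -1.5, -2.8]
finger_gap: 13.4
t 9.43 tcp [602.1  16.6 130. ] tooly_yaw 95.5 toolx [-0.001 -0.025 -1.   ] gap 13.4 q [ 0.39  0.74 -0.8   1.72  0.66  0.97  0.99] F [ 0.4 -1.5 -2.8]
```

```bash
python3 -m jog '[[[30,0,0,0,0],[30,0,0,0,0],[30,0,0,0,0],[30,0,0,0,0]]]'
python3 -m jog '[[[30,0,0,0.8,0],[30,0,0,1,0],[30,0,0,1,0],[30,0,0,1,0],[30,0,0,0.5,0]]]' >/dev/null
python3 -m jog '[[[30,-0.5,1,0,0],[30,-0.5,1,0,0],[30,0,1,0,0],[30,0,1,0,0],[30,0,1,0,0]]]' >/dev/null
python3 -m jog '[[[30,0,0,0,0],[30,0,0,0,0]]]' >/dev/null
python3 -c "
from h import *
st(); s=shot('wrist','w4')
cv2.imwrite('pics/w4c.png',cv2.resize(s['frame'][0:380,0:400],(760,722))[:600,:,::-1])
P=pts(s); np.set_printoptions(suppress=True)
k=(P[...,2]>150)&(P[...,2]<165)&(P[...,0]>540)&(P[...,0]<640)&(abs(P[...,1]-15)<40); print(k.sum(), cv2.minAreaRect(P[k][:,:2].astype(np.float32)),np.median(P[k][:,2]) , np.argwhere(k).mean(0))
k=(P[...,2]>121)&(P[...,2]<130)&(np.hypot(P[...,0]-626,P[...,1]-18)<17); print('head',k.sum(),cv2.minEnclosingCircle(P[k][:,:2].astype(np.float32)),np.median(P[k][:,2]))
k=(P[...,2]>113.5)&(P[...,2]<119.5)&(np.hypot(P[...,0]-626,P[...,1]-18)<45); print('shoe',k.sum(),cv2.minAreaRect(P[k][:,:2].astype(np.float32)),np.median(P[k][:,2]))
"
```

```text
clock: 9.77
tcp_pos: [602.5, 16.4, 129.7]
tool_rot: [-0.094, 1.572, 0.055]
ft_force: [-0.5, -0.6, 0.3]
finger_gap: 30.2
t 10.77 tcp [568.7 171.5 264.6] tooly_yaw 95.2 toolx [-0.003 -0.024 -1.   ] gap 29.7 q [ 0.2   0.59 -0.91  1.62  0.51  1.2   0.84] F [ 0.8 -1.9 -0.2]
913 ((598.3291015625, 15.40152645111084), (24.421344757080078, 14.940671920776367), 8.512128829956055) 156.70076024795722 [258.68674699  94.61336254]
head 778 ((626.1849365234375, 18.34491729736328), 12.149657249450684) 125.03833330112442
shoe 872 ((633.1466674804688, 14.80532455444336), (74.23377227783203, 74.09873962402344), 44.82891082763672) 115.98054975134175
```

View pics/w4c.png

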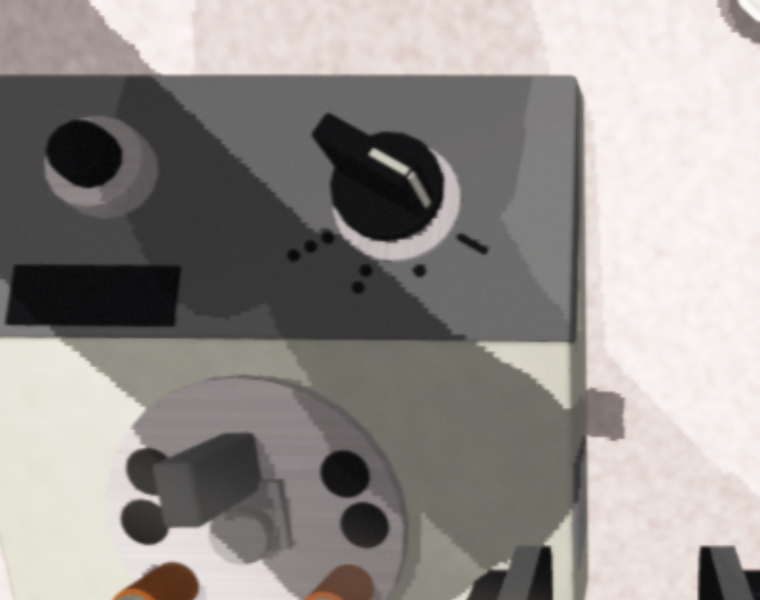

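The clip is home: tab to spindle distance is 28.0 mm and the tab top is at plate + 45.5. In the crop the dial sits at off, its bar along the dash. Dial next.

```bash
python3 -m jog '[[[30,-0.75,-0.9,0,1],[30,-0.75,-0.9,0,1],[30,-0.75,-0.9,0,1],[30,-0.75,-0.9,0,1],[30,0,0,-0.5,1]]]' >/dev/null
python3 -m jog '[[[30,0,0,-0.5,1],[30,0,0,-0.5,1],[30,0,0,-0.5,1],[30,0,0,-0.5,1],[30,0,0,-0.5,1]]]' >/dev/null
python3 -m jog '[[[30,0,0,-0.5,1],[30,0,0,0,0.8],[30,0,0,0,0],[30,0,0,0,0]]]' >/dev/null
python3 -c "
from h import *
st()"
```

```text
t 11.98 tcp [472.9  44.1 153.4] tooly_yaw 155.8 toolx [ 0.018 -0.02  -1.   ] gap 30.2 q [ 0.58  0.64 -1.11  2.04  0.77  0.93  1.77] F [-0.2 -1.1  0.4]
```

```bash
python3 -m jog '[[[26,0.1,0.3,-0.2,0],[26,0.1,0.28,-0.4,0],[26,0,0,-0.3,0],[26,0,0,0,0]]]' >/dev/null
python3 -c "
from h import *
st()"
```

```text
t 12.32 tcp [480.2  59.3 126.8] tooly_yaw 155.0 toolx [ 0.021 -0.022 -1.   ] gap 26.0 q [ 0.51  0.68 -1.06  2.04  0.82  0.9   1.68] F [-0.3  0.7  0.4]
```

```bash
python3 -m jog '[[[26,-0.07,0.06,-0.4,0.1],[26,0,0,-0.3,0],[26,0,0,0,0]]]' >/dev/null
python3 -c "
from h import *
st()"
```

```text
t 12.57 tcp [478.4  59.7 106.1] tooly_yaw 155.2 toolx [ 0.022 -0.022 -1.   ] gap 26.1 q [ 0.48  0.71 -1.03  2.06  0.87  0.87  1.65] F [ 0.5 -0.2 -0. ]
```

```bash
python3 -m jog '[[[26,0,0.04,-0.2,0.1],[26,0,0,0,0]]]'
python3 -m jog '[[[26,0,0,-0.2,0],[26,0,0,0,0]]]'
```

```text
clock: 12.73
tcp_pos: [478.6, 60.3, 100.2]
tool_rot: [-0.915, 1.374, 0.864]
ft_force: [-0.1, -0.6, -0.7]
finger_gap: 25.8
clock: 12.9
tcp_pos: [479.1, 60.1, 94.3]
tool_rot: [-0.915, 1.373, 0.863]
ft_force: [-0.4, 0.1, -0.8]
finger_gap: 25.8
```

```bash
python3 -m jog '[[[26,0.03,0.04,-0.12,0],[26,0,0,0,0]]]'
python3 -m jog '[[[26,0.05,0.01,-0.12,0],[26,0,0,0,0]]]'
python3 -m jog '[[[26,0.05,0.01,-0.12,0],[26,0,0,0,0]]]'
```

```text
clock: 13.07
tcp_pos: [480.4, 61.0, 90.8]
tool_rot: [-0.915, 1.373, 0.861]
ft_force: [-1.9, -1.0, 5.9]
finger_gap: 26.1
clock: 13.23
tcp_pos: [482.0, 61.2, 87.4]
tool_rot: [-0.915, 1.374, 0.861]
ft_force: [-1.7, -2.2, 6.9]
finger_gap: 26.1
clock: 13.4
tcp_pos: [483.5, 61.4, 85.0]
tool_rot: [-0.917, 1.374, 0.859]
ft_force: [-11.6, -3.1, 24.3]
finger_gap: 26.1
```

```bash
python3 -m jog '[[[20,-0.02,0,0.05,0],[17,0,0,0,0]]]' 25
python3 -m jog '[[[5,0,0,0,0],[5,0,0,0,0]]]' 25
python3 -c "
from h import *
st()"
```

```text
clock: 13.57
tcp_pos: [482.7, 61.7, 87.4]
tool_rot: [-0.918, 1.375, 0.859]
ft_force: [-6.4, 0.4, 5.4]
finger_gap: 17.3
clock: 13.73
tcp_pos: [482.3, 61.8, 87.9]
tool_rot: [-0.918, 1.375, 0.859]
ft_force: [-2.6, -1.5, 6.6]
finger_gap: 16.8
t 13.73 tcp [482.3  61.8  87.9] tooly_yaw 155.6 toolx [ 0.025 -0.027 -0.999] gap 16.8 q [ 0.45  0.74 -0.99  2.06  0.92  0.85  1.61] F [-2.6 -1.5  6.6]
```

```bash
python3 -m jog '[[[5,0.05,0,-0.12,0],[5,0.02,0,-0.06,0]]]'
python3 -m jog '[[[5,0.02,0,-0.06,0]]]'
```

```text
clock: 13.9
tcp_pos: [484.1, 62.1, 84.2]
tool_rot: [-0.92, 1.375, 0.857]
ft_force: [-21.4, -6.3, 60.3]
finger_gap: 17.0
clock: 13.98
tcp_pos: [484.5, 62.0, 84.0]
tool_rot: [-0.922, 1.376, 0.856]
ft_force: [-23.6, -8.6, 65.7]
finger_gap: 16.9
```

```bash
python3 -m jog '[[[5,-0.02,0,0.03,0],[5,0,0,0,-0.5],[5,0,0,-0.01,-1]]]'
python3 -c "
from h import *
st()"
```

```text
clock: 14.23
tcp_pos: [483.4, 61.9, 86.2]
tool_rot: [-0.824, 1.421, 0.755]
ft_force: [-4.5, -1.1, 6.0]
finger_gap: 16.2
t 14.23 tcp [483.4  61.9  86.2] tooly_yaw 148.1 toolx [ 0.022 -0.037 -0.999] gap 16.2 q [ 0.42  0.73 -0.96  2.06  0.9   0.84  1.49] F [-4.5 -1.1  6. ]
```

```bash
python3 -m jog '[[[5,0.01,0,-0.04,-1],[5,0.01,0,-0.03,-1],[5,0.01,0,-0.03,-1]]]'
python3 -m jog '[[[5,0,0,-0.02,-1],[5,0,0,-0.02,-1],[5,0,0,-0.02,-1]]]'
python3 -c "
from h import *
st()"
```

```text
clock: 14.48
tcp_pos: [484.2, 62.0, 84.6]
tool_rot: [-0.614, 1.496, 0.543]
ft_force: [-8.3, -3.2, 20.8]
finger_gap: 14.6
clock: 14.73
tcp_pos: [484.3, 61.7, 84.3]
tool_rot: [-0.4, 1.549, 0.328]
ft_force: [-4.2, -2.4, 10.7]
finger_gap: 13.1
t 14.73 tcp [484.3  61.7  84.3] tooly_yaw 116.6 toolx [ 0.001 -0.046 -0.999] gap 13.1 q [ 0.34  0.7  -0.85  2.04  0.81  0.8   1.02] F [-4.2 -2.4 10.7]
```

```bash
python3 -m jog '[[[5,0,0,-0.02,-1],[5,0,0,-0.02,-1],[5,0,0,-0.02,-1]]]'
python3 -m jog '[[[5,0,0,-0.02,-1],[5,0,0,-0.02,-1],[5,0,0,-0.02,-1]]]'
python3 -c "
from h import *
st()"
```

```text
clock: 14.98
tcp_pos: [484.4, 61.6, 83.8]
tool_rot: [-0.184, 1.58, 0.112]
ft_force: [-4.5, 1.2, 12.1]
finger_gap: 11.6
clock: 15.23
tcp_pos: [484.4, 62.6, 83.6]
tool_rot: [0.033, 1.589, -0.101]
ft_force: [-6.5, -1.6, 19.3]
finger_gap: 11.7
t 15.23 tcp [484.4  62.6  83.6] tooly_yaw 85.1 toolx [-0.021 -0.042 -0.999] gap 11.7 q [ 0.27  0.66 -0.73  2.03  0.7   0.76  0.57] F [-6.5 -1.6 19.3]
```

```bash
python3 -m jog '[[[5,0,0,-0.01,-1],[5,0,0,-0.01,-1]]]'
python3 -c "
from h import *
st()"
```

```text
clock: 15.4
tcp_pos: [484.6, 63.1, 83.8]
tool_rot: [0.178, 1.583, -0.243]
ft_force: [-4.0, -1.4, 7.0]
finger_gap: 11.6
t 15.40 tcp [484.6  63.1  83.8] tooly_yaw 74.7 toolx [-0.027 -0.038 -0.999] gap 11.6 q [ 0.24  0.65 -0.7   2.02  0.66  0.74  0.43] F [-4.  -1.4  7. ]
```

```bash
python3 -m jog '[[[5,0,0,0,-0.25],[5,0,0,0,0]]]'
python3 -c "
from h import *
st()"
python3 -m jog '[[[22,0,0,0,0],[22,0,0,0,0],[22,-0.05,0,0.15,0],[22,-0.1,0,0.25,0],[22,-0.1,0,0.3,0]]]'
python3 -m jog '[[[30,0,0,1,0],[30,0,0,1,0],[30,0,0.5,1,0],[30,0,1,1,0],[30,0,1,1,0]]]' >/dev/null
python3 -m jog '[[[30,0.8,1,0,0],[30,0.8,1,0,0],[30,0.8,0,0,0],[30,0,0,0,0],[30,0,0,0,0]]]' >/dev/null
python3 -c "
from h import *
st(); s=shot('wrist','w5'); s2=shot('top','t5')
cv2.imwrite('pics/w5c.png',cv2.resize(s['frame'],(800,600))[:,:,::-1])
P=pts(s); c=np.array([487.48,70.02,63.75]); n=np.array([-.42139,-.03685,.90613]); d=(P-c)@n
l=np.array([-np.sin(np.radians(5.3)),np.cos(np.radians(5.3)),0]); l-=n*(l@n); l/=np.linalg.norm(l); u=np.cross(l,n)
for nm,(a,b,y0,y1) in dict(bar=(34,44,30,95),disc=(6,19,30,95),start=(14,25,-90,-40)).items():
    k=(d>a)&(d<b)&(P[...,1]>y0)&(P[...,1]<y1)&(P[...,0]<520)&(P[...,0]>440); W=P[k]
    print(nm,k.sum(),np.median(d[k]).round(1),cv2.minAreaRect(np.c_[W@u,W@l].astype(np.float32)))
"
```

```text
clock: 15.57
tcp_pos: [484.4, 63.3, 84.3]
tool_rot: [0.2, 1.581, -0.265]
ft_force: [-3.8, -5.6, 7.2]
finger_gap: 11.6
t 15.57 tcp [484.4  63.3  84.3] tooly_yaw 73.1 toolx [-0.028 -0.037 -0.999] gap 11.6 q [ 0.24  0.65 -0.69  2.02  0.65  0.74  0.41] F [-3.8 -5.6  7.2]
clock: 15.98
tcp_pos: [474.5, 61.3, 105.6]
tool_rot: [0.198, 1.585, -0.27]
ft_force: [-0.5, -0.0, 0.4]
finger_gap: 22.0
t 16.82 tcp [543.4 204.4 272.3] tooly_yaw 73.2 toolx [-0.028 -0.036 -0.999] gap 29.7 q [ 0.09  0.55 -0.84  1.62  0.44  1.21  0.43] F [-0.4  0.1 -1.1]
bar 920 40.6 ((477.6365051269531, 17.120010375976562), (13.073934555053711, 42.70478057861328), 72.4012222290039)
disc 1004 15.9 ((482.8729248046875, 23.771324157714844), (28.96778106689453, 45.50574493408203), 50.777061462402344)
start 710 21.5 ((464.4850769042969, -107.57543182373047), (26.399085998535156, 25.866390228271484), 33.75320053100586)
```

View pics/w5c.png

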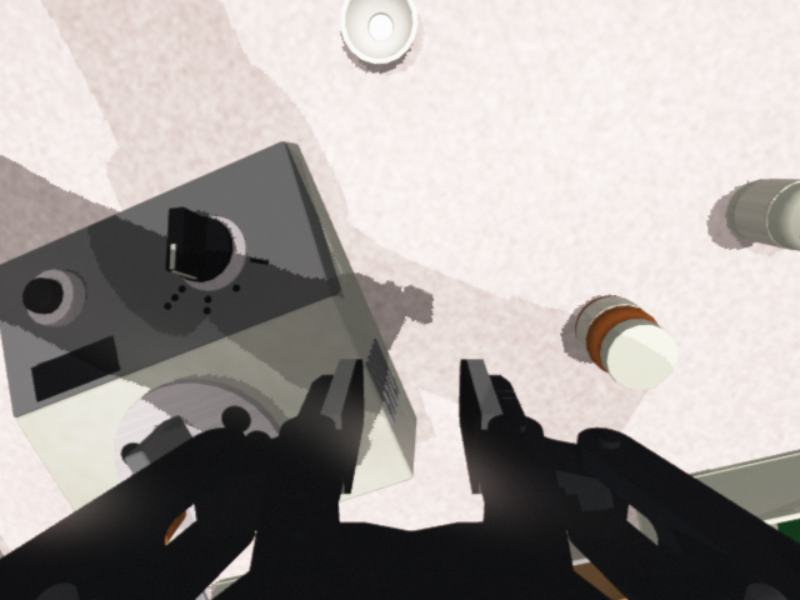

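The dial sits at the two-dot mark, measured 77° from off (1.35 rad), with the bar top back at its out height. The start button is next, pressed with closed fingers by their uphill edge.

```bash
python3 -m jog '[[[0,-0.3,-1,0,1],[0,-0.3,-1,0,1],[0,-0.3,-1,0,1],[0,-0.3,-1,0,1],[0,-0.3,-1,0,0]]]' >/dev/null
python3 -m jog '[[[0,-0.3,-1,0,0],[0,-0.3,-1,0,0],[0,0,-1,0,0],[0,0,-0.5,-0.5,0],[0,0,0,-1,0]]]' >/dev/null
python3 -m jog '[[[0,0,0,-1,0],[0,0,0,-1,0],[0,0,0,-0.7,0],[0,0,0,0,0],[0,0,0,0,0]]]' >/dev/null
python3 -c "
from h import *
st()"
```

```text
t 18.17 tcp [460.7 -70.5 145. ] tooly_yaw 93.6 toolx [-0.016 -0.056 -0.998] gap 0.1 q [ 0.62  0.53 -0.83  2.06  0.61  0.83  1.04] F [0.2 0.7 0.6]
```

```bash
python3 -m jog '[[[0,0.3,0.1,-0.5,0],[0,0.13,0.1,-0.5,0],[0,0,0,-0.4,0],[0,0,0,0,0],[0,0,0,0,0]]]' >/dev/null
python3 -c "
from h import *
st()"
```

```text
t 18.58 tcp [475.1 -65.7 108.1] tooly_yaw 93.5 toolx [-0.01  -0.059 -0.998] gap 0.3 q [ 0.55  0.61 -0.77  2.06  0.7   0.77  0.96] F [-0.5  0.3  0.7]
```

```bash
python3 -m jog '[[[0,-0.02,0.05,-0.4,0],[0,0,0,0,0]]]'
python3 -m jog '[[[0,0,0,-0.15,0],[0,0,0,0,0]]]'
python3 -m jog '[[[0,0.03,0,-0.1,0],[0,0,0,0,0]]]'
```

```text
clock: 18.75
tcp_pos: [474.8, -64.8, 97.4]
tool_rot: [-0.093, 1.579, -0.0]
ft_force: [-0.8, 0.3, -1.3]
finger_gap: 0.5
clock: 18.92
tcp_pos: [474.9, -65.0, 93.3]
tool_rot: [-0.094, 1.578, -0.001]
ft_force: [-0.6, -0.4, -0.0]
finger_gap: -0.4
clock: 19.08
tcp_pos: [476.0, -65.2, 90.5]
tool_rot: [-0.094, 1.578, -0.001]
ft_force: [-0.6, 0.1, 1.3]
finger_gap: -0.0
```

```bash
python3 -m jog '[[[0,0.03,0,-0.1,0],[0,0,0,0,0]]]'
python3 -m jog '[[[0,0.04,0,-0.1,0],[0,0,0,0,0]]]'
python3 -m jog '[[[0,0.03,0,-0.08,0],[0,0.01,0,-0.02,0]]]'
```

```text
clock: 19.25
tcp_pos: [477.3, -65.2, 87.5]
tool_rot: [-0.094, 1.577, -0.001]
ft_force: [-1.8, 0.4, 2.8]
finger_gap: 0.0
clock: 19.42
tcp_pos: [478.7, -65.0, 84.4]
tool_rot: [-0.094, 1.577, -0.001]
ft_force: [-1.6, 0.6, 4.2]
finger_gap: -0.1
clock: 19.58
tcp_pos: [479.5, -65.0, 82.5]
tool_rot: [-0.095, 1.578, -0.002]
ft_force: [-16.0, 0.5, 42.4]
finger_gap: -0.5
```

The spring force built to about 5 N and then hit a hard stop, so the button is pressed. I retreat and check.

```bash
python3 -m jog '[[[0,-0.1,0,0.2,0],[0,-0.2,0,0.5,0],[0,-0.2,0,1,0],[0,0,0,1,0],[0,0,0,1,0]]]' >/dev/null
python3 -m jog '[[[0,0,1,1,0],[0,0,1,1,0],[0,0,1,0,0],[0,0.5,1,0,0],[0,0.5,1,0,0]]]' >/dev/null
python3 -m jog '[[[0,1,1,0,0],[0,1,1,0,0],[0,0.5,1,0,0],[0,0,0,0,0],[0,0,0,0,0]]]' >/dev/null
python3 -c "
from h import *
st(); s=shot('wrist','w6')
cv2.imwrite('pics/w6c.png',cv2.resize(s['frame'],(800,600))[:,:,::-1])
P=pts(s); c=np.array([487.48,70.02,63.75]); n=np.array([-.42139,-.03685,.90613]); d=(P-c)@n
l=np.array([-np.sin(np.radians(5.3)),np.cos(np.radians(5.3)),0]); l-=n*(l@n); l/=np.linalg.norm(l); u=np.cross(l,n)
for nm,(a,b,y0,y1) in dict(bar=(34,44,30,95),start=(13,25,-90,-40)).items():
    k=(d>a)&(d<b)&(P[...,1]>y0)&(P[...,1]<y1)&(P[...,0]<520)&(P[...,0]>440); W=P[k]
    print(nm,k.sum(),np.median(d[k]).round(1) if k.any() else '',cv2.minAreaRect(np.c_[W@u,W@l].astype(np.float32)) if k.any() else '')
k=(P[...,2]>150)&(P[...,2]<165)&(P[...,0]>540)&(P[...,0]<640)&(abs(P[...,1]-15)<40); print('tab',k.sum(), cv2.minAreaRect(P[k][:,:2].astype(np.float32)),np.median(P[k][:,2]))
"
```

```text
t 20.83 tcp [566.7 182.7 259.8] tooly_yaw 93.1 toolx [-0.009 -0.064 -0.998] gap 0.0 q [ 0.14  0.6  -0.89  1.6   0.53  1.23  0.75] F [-0.1 -0.9 -1.1]
bar 1141 40.6 ((477.76812744140625, 16.628450393676758), (12.85036563873291, 42.521629333496094), 71.7513656616211)
start 995 21.4 ((466.83001708984375, -105.90501403808594), (32.28855895996094, 35.49150466918945), 38.085201263427734)
tab 895 ((598.1981201171875, 15.080388069152832), (24.220291137695312, 15.198755264282227), 6.251163959503174) 156.6891474273535
```

View pics/w6c.png

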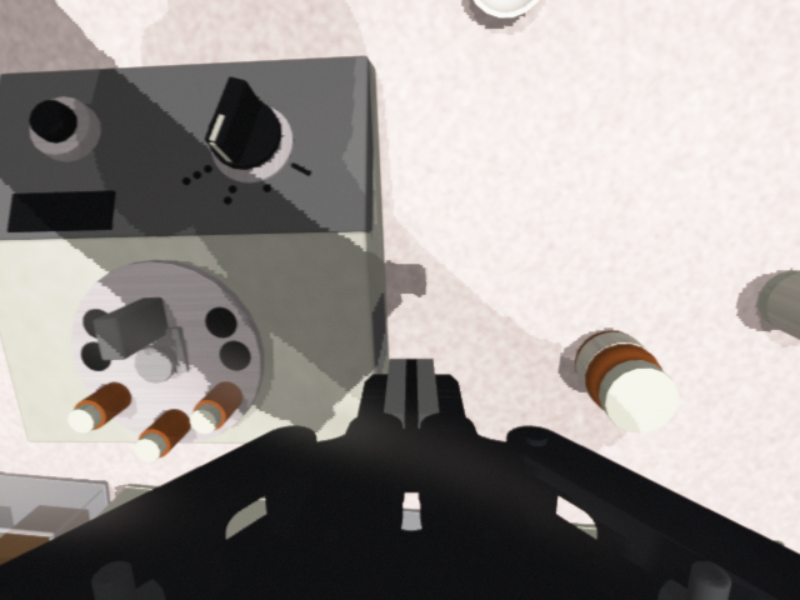

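```bash
python3 -c "
from h import *
print(bot.close_job())"
```

```text
the job is handed in; nothing more can be done
None
```

The mixer job is finished and handed in at about 21 s of the 64 s allowed. I snapped the smaller clip into the spindle groove and let go of it. Then I pushed the selector in, turned it to two dots and released it, and pressed and released the start button.

**Last checks, from the final wrist picture:**
- **Clip:** the tab centre is 28.2 mm from the spindle axis, where 28 mm is nominal. It lies flat on the plate, with the tab top 45.5 mm above it (46 mm nominal).
- **Selector:** it stands about 78° from off (1.36 rad, allowed 1.29 to 1.50) and has sprung back out. It sits about 2° short of the exact mark, within the teeth's play.
- **Start button:** it went down to a hard stop and is up again, at 21.4 mm above the panel against 21.7 mm before.
- **Surroundings:** the arm is clear of everything, and I saw no bystander moved. I did not measure their positions again.

**High forces:** I pushed the clip and the selector harder than needed. The wrist force reached about 62 N with the clip and 70 N with the selector, under the 120 N limit. These were single readings at the end of each move, so short peaks in between could have been higher.

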